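# Take the honing cartridge off the shears sharpener

## Task

The shears sharpener's honing cartridge is going away for service. Unscrew the wing nut that holds it down, which has a reverse (left-hand) thread, and stand the nut upright, wing on top, in the middle of the steel dish. Then lift the cartridge off by its ends, stand it upright on the bare counter and let go, take it again by its two long sides, and put it upright and fully down between the end plates of the storage cradle, without shifting the other things on the counter.

Things in the scene. Friction and masses are not known exactly. Their poses are not given: they have to be found in the camera images.
- sharpener: Grey bench sharpener, fixed: base slab 130 (x) x 150 (y) x 12 mm, from 53 mm before to 77 mm behind (+x) the origin, which is on the counter under the stud's axis. Two aluminium cheeks (inner faces at x = +-23.6 mm, tops 52 mm up) cover the cartridge's long sides, so it can be gripped here only by its ends (+-y). A black motor casing 41 mm high lies behind (+x).
- wing_nut: Loose steel nut, 40 mm in diameter, 120 g, with a grey wing on top. Origin: centre of its underside, at first 54 mm above the counter, on the cartridge; z up, x along the wing. Coarse left-hand thread: it loosens clockwise seen from above, about 110 to 135 degrees from the start until it lifts off. It need not be raised while turned; anticlockwise it soon jams.
- cartridge: Loose grey plastic block, 44 (x) x 60 (y) x 42 mm high, with an upright 30 mm through hole at its centre; 180 g. Origin: centre of its underside, z up. It starts in the sharpener, aligned with it, round the stud with 2.5 mm play, origin 12 mm above the counter; lift it straight up 65 mm to clear the stud.
- cradle: Storage cradle, fixed: grey base 52 (x) x 84 (y) x 8 mm with an upright aluminium plate at each y end, inner faces 65 mm apart, tops 57 mm above the counter. Origin on the counter under its centre. Its +-x sides are open for fingers, its ends are not. The cartridge goes in with its 60 mm length along y, either way round.
- cradle_in (a point): Centre of the cradle's floor, 8 mm above the counter: where the cartridge's origin belongs. The counter midway between sharpener and cradle, about 0.45 m ahead of the robot, is always bare: room to set the cartridge down.
- dish: Shallow round steel dish, fixed, 114 mm across, rim 12 mm high, floor flat and 3 mm thick, 100 mm across. Origin on the counter under its centre.
- dish_in (a point): Centre of the dish's inner floor.
- tags_c: Pad of pink paper tags 88 x 48 x 16 mm, bystander. Origin: centre of its underside.
- thread_red: Red thread spool 28 mm across, 48 mm high, standing, bystander. Origin: centre of its underside.
- till_roll_a: White paper till roll 53 mm across, 79 mm high, standing, bystander. Origin: centre of its underside.
- stud_top (a point): Top of the sharpener's upright steel stud, 74 mm above the counter; threads 25 mm across. Axes as the sharpener's. The nut comes free when its wing (nut's x) is turned to within 8 degrees of this x axis, either way round; the turning stop is about 11 degrees clockwise of it. Then 25 mm straight up clears the stud.
- nut_wing (a point): Centre of the nut's wing, 46 mm above the nut's underside. The wing is 46 (x) x 14 (y) x 28 mm high, from 32 to 60 mm above the underside; grip it across its 14 mm thickness. Half a turn looks the same.
Things that resemble listed ones, but are neither listed nor needed, are in the scene too. What is shaped like the cartridge but pink is not meant. What is shaped like the wing_nut but purple is not meant.

How it is judged:
On the way, in this order (a step that is already met when the one before it is completed fails the run):
1. the nut is off and stands upright in the dish, released (horizontal distance between wing_nut and dish_in below 0.03 m and z of wing_nut in the frame of dish_in below 0.008 m and angle between wing_nut's own z axis and vertical below 0.15 rad and contact force between wing_nut and the fingers below 0.1 N), for 0.2 s.
2. the cartridge stands upright on the bare counter, clear of the sharpener, released (height (world z) of cartridge below 0.004 m and angle between cartridge's own z axis and vertical below 0.1 rad and contact force between cartridge and the fingers below 0.1 N and linear speed of cartridge below 0.03 m/s), for 0.2 s.
At the end, for the whole second after the job is handed in: The nut stands upright (within 8 degrees) in the dish, within 30 mm of its centre; the cartridge stands upright on the cradle's floor between the end plates (fully down within 3 mm, centred within 12 mm, along the cradle within 8 degrees); both at rest and released (horizontal distance between wing_nut and dish_in below 0.03 m and z of wing_nut in the frame of dish_in below 0.008 m and angle between wing_nut's own z axis and vertical below 0.15 rad and z of cartridge in the frame of cradle_in between -0.003 and 0.003 m and horizontal distance between cartridge and cradle_in below 0.012 m and angle between cartridge's own z axis and vertical below 0.06 rad and angle between the y axis of cartridge and the y axis of cradle, either way round below 0.15 rad and linear speed of each of cartridge, wing_nut below 0.02 m/s); the robot touches nothing.
It fails at once if a bystander (tags, spool, till roll) is shifted by more than 30 mm (distance of any of tags_c, thread_red, till_roll_a from where it was at the start of the episode above 0.03 m).
It also fails if it takes over 72 s, if anything falls off the work surface, if the arm or the gripper's body presses on something with over 40 N, if the wrist force passes 120 N, or if a joint passes its speed limit or range.

## Robot

A 6-joint arm with a two-finger parallel gripper is mounted at the origin on a cart in front of the work surface, level with it; the furniture and walls round the work are solid. World frame = base frame: x ahead of the robot, y to its left, z up, the work surface at z = 0. Lengths are in m, angles in rad, forces in N, time in s.
With the tool pointing down it reaches from about 0.325 to 0.9 m from the base axis. Payload 6.1 kg.
Tool frame: the origin (TCP) lies midway between the tips of the shut fingers; the grasp point (between the pads) lies 19 mm behind it; z points along the fingers, x is the direction in which the jaws open and shut, and the axes are right-handed (so a half turn about z gives the same grasp; the last joint's range is limited). The gripper opens to 87 mm and grips with 3 to 60 N. Pads are 19 mm wide; open, the fingers measure 117 mm over their backs; the gripper's body (75 mm by 190 mm) begins 51 mm behind the grasp point.
Start: joints at [1.087, 0.22, 1.526, -0, 1.395, -0.126], TCP at [0.219, 0.585, 0.223] pointing down, gripper open.
Joint ranges: [-2.98, 2.98], [-0.91, 2.08], [0.09, 2.57], [-1.24, 4.39], [0.2, 2.65], [-2.68, 2.68]. Speed limits (rad/s): [2.57, 2.57, 3.01, 3.14, 3.14, 3.14].

## Interface

Orientations are given as a rotation vector (axis times angle).
In Python, from workcell import get_obs, optics, job gives the robot as it stands.
- The arm moves only by the tool drive_tool, never from a script. Its argument "steps" is a list that holds one entry, the list of rows, each a list of 5 numbers: the shift along the tool's x, y, z in m, then the turn about the tool's z in rad, then the closure, from 0 (fully open) to 1 (shut). In form: [[[tx, ty, tz, turn, claw], ...]]. A call has exactly 10 rows; each row is the pose to reach, as a shift and turn from the pose commanded when the call began, along the tool's axes at that moment; what a row does not reach only later rows make up. A row lasts 1/8 s, in which the tool goes at most 62.5 mm and 10.7 degrees, less where a joint would pass 70% of its speed; a pose out of reach is approached as far as the arm can. A call with a gripper value outside its range is refused whole. The fingers move at their own pace and stop on an object; "grip_force" is the grip in N (left out, the last holds). Time passes only in rows, so rows that repeat a pose let the fingers close, or fill a call up. It gives the time, the measured TCP pose, the force and the opening at its end, in the units of the state.
- get_obs(): the state, without advancing time (a new reading comes with each control period).
- optics.grab_frame(name): name is "scene" or "top" or "wrist"; returns the picture (420x560x3 uint8, red, green, blue); there is no depth.
- optics.camera_info(name): a dict with "K" (3x3 intrinsics, pixels), "R" (3x3) and "t" (3): a world point X has camera coordinates R X + t. Camera axes: x right, y down, z forward; pixel columns grow to the right and rows downward; lengths in m; the calibration is good to about 2 mm. A picture is of the moment at which its call begins: read the wrist's pose just before it. camera_info takes no time and is no camera call; for the wrist camera it gives the pose at the moment of the call.
- job.job_done(): hands the job in, once; it reports no verdict.
The state is a dict: "clock": time; "qpos": joint angles; "qd": joint speeds; "joint_efforts": joint torques, N m; "position": TCP position; "eef_rot": TCP orientation; "force": force on the tool from outside, world axes, zero at the start; "moment": the same for the moment, N m; "width": finger opening in m.
Only numpy, scipy, OpenCV 4.12 (cv2) and the standard library are available. Lean on these libraries where they do the work, as an engineer would, in place of code of your own. Each camera call takes 0.05 s, during which the arm holds its last target.

## Working session

There is one attempt and no reset: what is moved stays moved. The work goes in short steps, Python scripts to look and compute and a tool call to move; the robot and the scene stay as the last step left them, time stands still between calls to the robot, and variables do not carry over. Pictures are saved under pics/ and viewed, and the job is handed in when it is done.

Besides the shell and the picture viewer there is one more tool, called after "Call:" as name(argument=value, ...) on one line, values as JSON. drive_tool: Moves the arm, as the interface text tells. Its arguments: {"type":"object","properties":{"steps":{"type":"array"},"grip_force":{"type":"number"}},"required":["steps"]}

```bash
mkdir -p pics; cat > h.py <<'E'
import numpy as np, cv2
from workcell import get_obs, optics, job
from scipy.spatial.transform import Rotation as Ro
def snap(n,f,crop=None,s=1):
    im=optics.grab_frame(n)[:,:,::-1]
    np.save('pics/'+f+'.npy',im)
    if crop: 
        a,b,c,d=crop; im=im[b:d,a:c]
    if s!=1: im=cv2.resize(im,None,fx=s,fy=s,interpolation=cv2.INTER_CUBIC)
    cv2.imwrite('pics/'+f+'.png',im)
def pix(n,u,v,z,ci=None):
    c=ci or optics.camera_info(n); K,R,t=map(np.array,(c['K'],c['R'],c['t']))
    C=-R.T@t; d=R.T@np.linalg.solve(K,[u,v,1.]); return C+d*(z-C[2])/d[2]
def proj(n,X,ci=None):
    c=ci or optics.camera_info(n); K,R,t=map(np.array,(c['K'],c['R'],c['t']))
    p=K@(R@np.array(X)+t); return p[:2]/p[2]
def st():
    o=get_obs(); R=Ro.from_rotvec(o['eef_rot']).as_matrix()
    print(o['clock'],np.round(o['position'],4),'w',o['width'],'F',np.round(o['force'],1)); print(np.round(R,3)); print(np.round(o['qpos'],3)); return o,R
E
python3 - <<'E'
from h import *
st()
for n in('scene','top','wrist'):
    snap(n,n+'0'); c=optics.camera_info(n); print(n,np.round(c['K'],1).tolist(),np.round(-np.array(c['R']).T@c['t'],3))
E
```

```text
0.0 [0.2186 0.5849 0.2215] w 0.08700224191614159 F [-0.  -0.6 -0.5]
[[ 0.35   0.937 -0.001]
 [ 0.937 -0.35  -0.002]
 [-0.002 -0.    -1.   ]]
[ 1.087  0.221  1.528  0.     1.395 -0.126]
scene [[447.1, 0.0, 279.4], [0.0, 447.1, 214.1], [0.0, 0.0, 1.0]] [ 0.198 -0.917  0.561]
top [[450.8, 0.0, 278.5], [0.0, 450.8, 209.5], [0.0, 0.0, 1.0]] [ 0.493 -0.078  1.196]
wrist [[369.2, 0.0, 282.2], [0.0, 369.2, 212.5], [0.0, 0.0, 1.0]] [0.156 0.608 0.383]
```

View pics/top0.png

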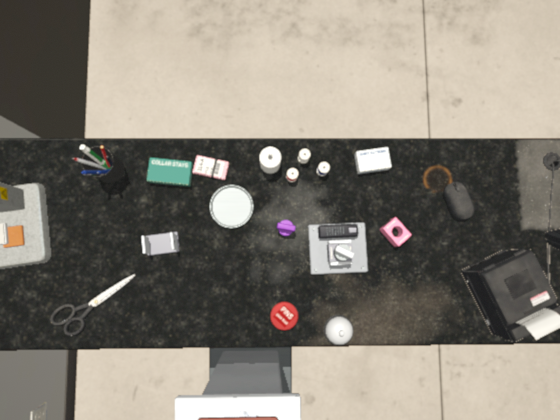

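View pics/scene0.png

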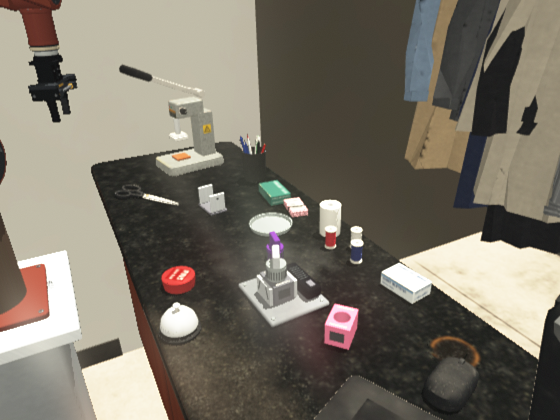

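View pics/wrist0.png

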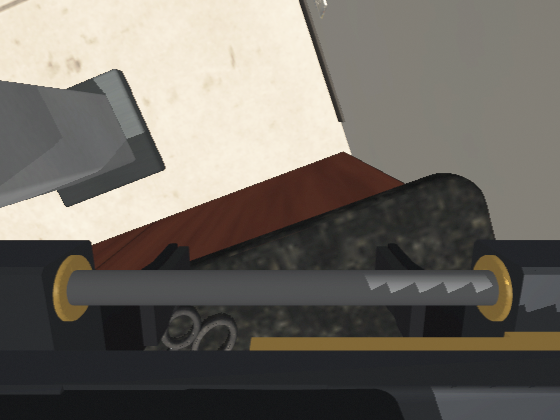

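Top view: the grey sharpener with the steel nut is at (338,248), dish at (232,206), cradle at (160,243). Lookalikes: purple nut at (286,228) and pink cartridge at (396,232), neither of them meant. Bystanders: till roll (270,160), red spool (292,176), pink tags (211,167).

```bash
python3 - <<'E'
from h import *
im=np.load('pics/top0.npy')
def cr(im,a,b,c,d,s): return cv2.resize(im[b:d,a:c],None,fx=s,fy=s,interpolation=cv2.INTER_CUBIC)
cv2.imwrite('pics/t_sh.png',cr(im,300,215,380,285,8))
cv2.imwrite('pics/t_cr.png',cr(im,130,180,260,270,6))
E
```

```text
(no output)
```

View pics/t_sh.png

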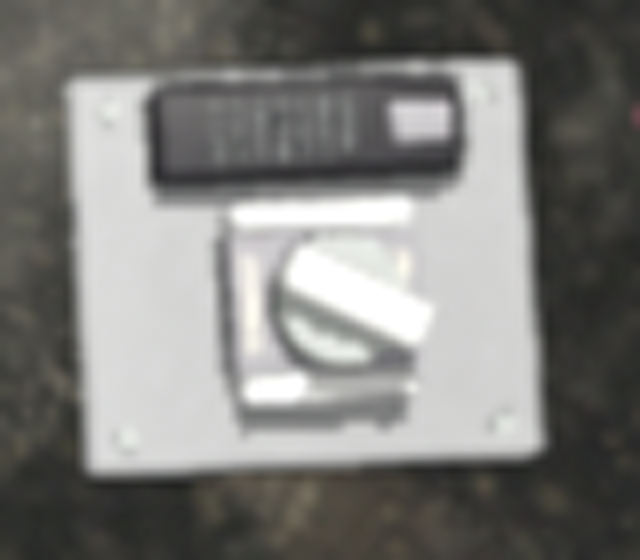

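View pics/t_cr.png

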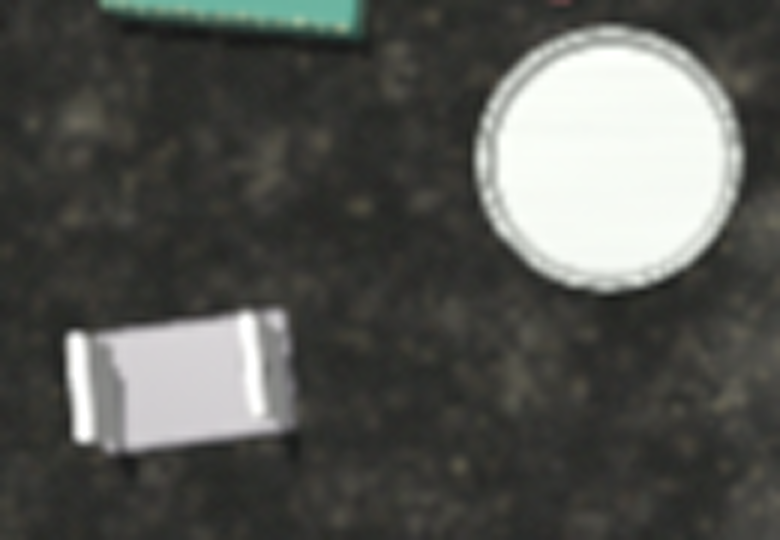

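```bash
cat >> h.py <<'E'
def fit(n,px,mod,z,ci=None):
    P=np.array([pix(n,u,v,z,ci)[:2] for u,v in px]); M=np.array(mod,float)
    pc,mc=P.mean(0),M.mean(0); H=(M-mc).T@(P-pc)
    a=np.arctan2(H[0,1]-H[1,0],H[0,0]+H[1,1]); R=np.array([[np.cos(a),-np.sin(a)],[np.sin(a),np.cos(a)]])
    t=pc-R@mc; res=P-(M@R.T+t); print('pos',np.round(t,4),'deg',round(np.degrees(a),2),'res mm',np.round(res*1000,1).tolist()); return t,a
E
python3 - <<'E'
from h import *
c=lambda x,y:(300+(x-.0)/8,215+y/8)
d=lambda x,y:(130+x/6,180+y/6)
# top view: up=+x, left=+y
fit('top',[c(68,78),c(522,60),c(545,455),c(88,473)],[(.077,.075),(.077,-.075),(-.053,-.075),(-.053,.075)],.012)
P=[pix('top',*c(*q),.114)[:2] for q in [(300,245),(285,290),(418,342),(435,305)]]
P=np.array(P); print('wing',P.mean(0), 'ends',(P[0]+P[1])/2,(P[2]+P[3])/2); e=(P[0]+P[1]-P[2]-P[3])/2; print(np.linalg.norm(e),np.degrees(np.arctan2(e[1],e[0])))
print('dish',pix('top',*d(610,159),.012))
Q=np.array([pix('top',*d(*q),.057)[:2] for q in [(66,332),(88,330),(97,442),(75,444),(240,312),(258,310),(268,416),(250,416)]])
print('cr',Q.mean(0)); e=Q[:4].mean(0)-Q[4:].mean(0); print(np.linalg.norm(e),np.degrees(np.arctan2(-e[0],e[1])))
B=[pix('top',*d(*q),.008) for q in [(288,310),(298,430),(110,455),(95,325)]]; print(np.round(B,4))
im=np.load('pics/scene0.npy')
cv2.imwrite('pics/s_sh.png',cv2.resize(im[220:325,230:360],None,fx=6,fy=6,interpolation=cv2.INTER_CUBIC))
cv2.imwrite('pics/s_cr.png',cv2.resize(im[175:240,185:300],None,fx=7,fy=7,interpolation=cv2.INTER_CUBIC))
E
```

```text
pos [ 0.5126 -0.265 ] deg 1.93 res mm [[-0.4, 0.4], [-0.1, -0.4], [0.2, 0.0], [0.4, -0.0]]
wing [ 0.51277094 -0.26439074] ends [ 0.5212515  -0.24440043] [ 0.50429038 -0.28438105]
0.04342959546942139 67.01170721538023
dish [0.63575403 0.01544646 0.012     ]
cr [0.53999833 0.19567273]
0.0719788802689836 7.5194687797328035
[[0.5702 0.1559 0.008 ]
 [0.5179 0.1506 0.008 ]
 [0.5075 0.2315 0.008 ]
 [0.564  0.2395 0.008 ]]
```

View pics/s_sh.png

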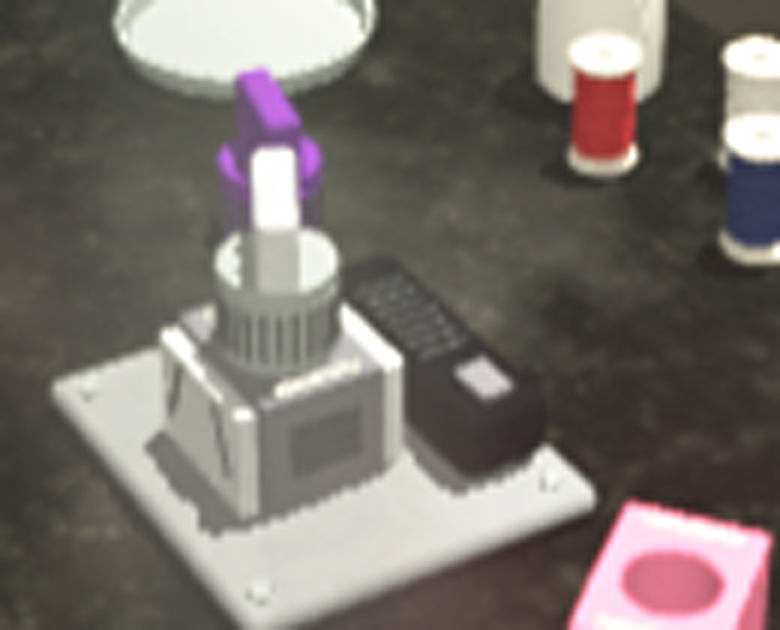

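View pics/s_cr.png

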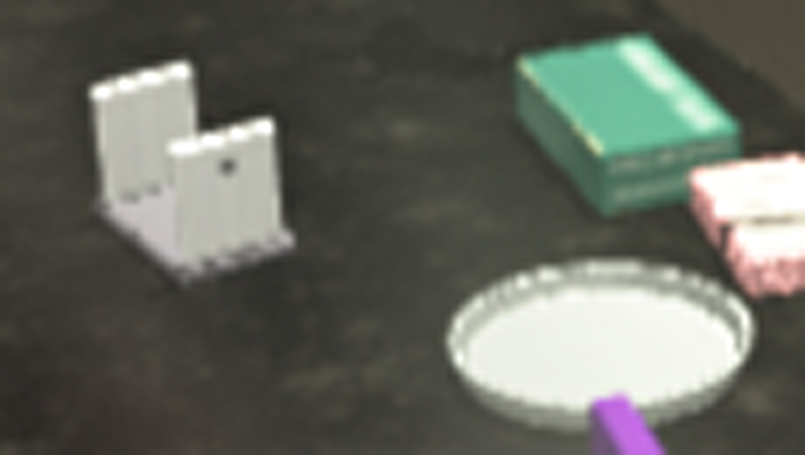

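```bash
cat >> h.py <<'E'
def to(p,yawdeg):
    o,R=st(); d=R.T@(np.array(p)-o['position']); y=np.degrees(np.arctan2(R[1,0],R[0,0]))
    t=(y-yawdeg+180)%360-180
    print('yaw',round(y,2),'shift',np.round(d,4),'turn',round(np.radians(t),4),'deg',round(t,1))
E
python3 -c "
from h import *
to([.5127,-.2645,.19],-23)"
```

```text
0.15 [0.2186 0.585  0.2217] w 0.08680257404451767 F [0.5 0.  0.3]
[[ 0.35   0.937 -0.001]
 [ 0.937 -0.35  -0.001]
 [-0.002 -0.    -1.   ]]
[ 1.087  0.221  1.527  0.     1.395 -0.126]
yaw 69.5 shift [-0.6927  0.5729  0.0326] turn 1.6144 deg 92.5
```

Call:
drive_tool(steps=[[[-0.693, 0.573, 0.03, 1.614, 0], [-0.693, 0.573, 0.03, 1.614, 0], [-0.693, 0.573, 0.03, 1.614, 0], [-0.693, 0.573, 0.03, 1.614, 0], [-0.693, 0.573, 0.03, 1.614, 0], [-0.693, 0.573, 0.03, 1.614, 0], [-0.693, 0.573, 0.03, 1.614, 0], [-0.693, 0.573, 0.03, 1.614, 0], [-0.693, 0.573, 0.03, 1.614, 0], [-0.693, 0.573, 0.03, 1.614, 0]]])

```text
clock: 1.4
position: [0.4234, -0.0069, 0.2018]
eef_rot: [-3.078, 0.628, -0.002]
force: [0.6, 1.8, 0.6]
width: 0.0867
```

```bash
python3 -c "
from h import *
to([.5127,-.2645,.19],-23)"
```

```text
1.4 [ 0.4234 -0.0069  0.2018] w 0.08665868332420953 F [0.6 1.8 0.6]
[[ 0.92  -0.392  0.001]
 [-0.392 -0.92   0.   ]
 [ 0.001 -0.    -1.   ]]
[-0.203 -0.27   2.046  0.     1.364  0.199]
yaw -23.06 shift [0.183  0.202  0.0119] turn -0.0011 deg -0.1
```

Call:
drive_tool(steps=[[[0.18, 0.2, 0.01, 0, 0], [0.18, 0.2, 0.01, 0, 0], [0.18, 0.2, 0.01, 0, 0], [0.18, 0.2, 0.01, 0, 0], [0.18, 0.2, 0.01, 0, 0], [0.18, 0.2, 0.01, 0, 0], [0.18, 0.2, 0.01, 0, 0], [0.18, 0.2, 0.01, 0, 0], [0.18, 0.2, 0.01, 0, 0], [0.18, 0.2, 0.01, 0, 0]]])

```text
clock: 2.65
position: [0.5109, -0.2587, 0.192]
eef_rot: [3.079, -0.624, 0.001]
force: [-0.1, 0.1, 0.1]
width: 0.0866
```

```bash
python3 -c "
from h import *
to([.5127,-.2645,.119],-23)
print(proj('wrist',[.5127,-.2645,.114]),proj('wrist',[.5127,-.2645,.054]))
snap('wrist','w1')"
```

```text
2.65 [ 0.5109 -0.2587  0.192 ] w 0.08658559762849485 F [-0.1  0.1  0.1]
[[ 0.921 -0.39   0.   ]
 [-0.39  -0.921 -0.   ]
 [ 0.     0.    -1.   ]]
[-0.606  0.119  1.699  0.     1.323 -0.206]
yaw -22.93 shift [0.0039 0.0046 0.073 ] turn 0.0013 deg 0.1
[288.16784571 226.68507816] [287.0274567 206.3531535]
```

View pics/w1.png

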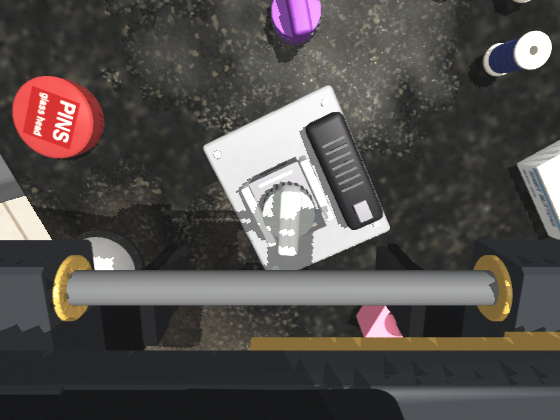

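The steel nut's wing stands vertical in the wrist picture, about (293,185)–(288,250), so it lies along tool y and the jaws fit across it. The purple nut at (297,15) is well away.

Call:
drive_tool(steps=[[[0.004, 0.005, 0.03, 0, 0.3], [0.004, 0.005, 0.06, 0, 0.3], [0.004, 0.005, 0.09, 0, 0.3], [0.004, 0.005, 0.101, 0, 0.3], [0.004, 0.005, 0.101, 0, 0.3], [0.004, 0.005, 0.101, 0, 1], [0.004, 0.005, 0.101, 0, 1], [0.004, 0.005, 0.101, 0, 1], [0.004, 0.005, 0.101, 0, 1], [0.004, 0.005, 0.101, 0, 1]]], grip_force=40)

```text
clock: 3.95
position: [0.5125, -0.2655, 0.0908]
eef_rot: [3.079, -0.626, 0.0]
force: [-0.5, 0.1, 0.1]
width: 0.0189
```

```bash
python3 -c "
from h import *
o,R=st();print(o['moment'])
snap('wrist','w2')"
```

```text
3.95 [ 0.5125 -0.2655  0.0908] w 0.018881441577048394 F [-0.5  0.1  0.1]
[[ 0.921 -0.39   0.   ]
 [-0.39  -0.921 -0.   ]
 [ 0.     0.    -1.   ]]
[-0.615  0.237  1.767 -0.     1.137 -0.213]
[-0.05081773  0.03917475  0.01936978]
```

View pics/w2.png

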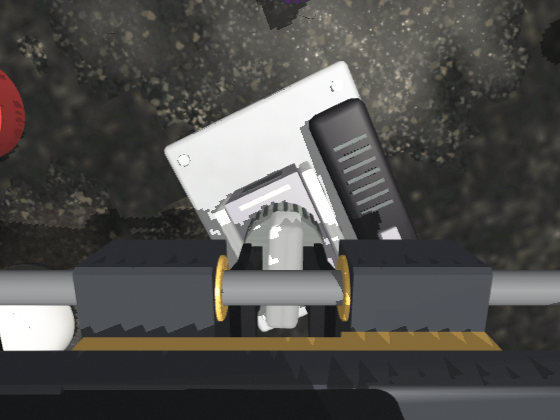

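The jaws are still closing symmetrically on the wing at (285,265). Next: let them close fully, then start turning clockwise (+turn about the downward tool z).

Call:
drive_tool(steps=[[[0, 0, 0, 0, 1], [0, 0, 0, 0, 1], [0, 0, 0, 0, 1], [0, 0, 0, 0.08, 1], [0, 0, 0, 0.16, 1], [0, 0, 0, 0.24, 1], [0, 0, 0, 0.32, 1], [0, 0, 0, 0.4, 1], [0, 0, 0, 0.48, 1], [0, 0, 0, 0.48, 1]]])

```text
clock: 5.25
position: [0.5125, -0.2655, 0.0907]
eef_rot: [-2.842, 1.339, -0.0]
force: [-1.1, -0.3, 0.2]
width: 0.0135
```

```bash
python3 -c "
from h import *
o,R=st();print(o['moment']); to([.5125,-.2655,.0908],-23)
snap('wrist','w3')"
```

```text
5.25 [ 0.5125 -0.2655  0.0907] w 0.013451906405997728 F [-1.1 -0.3  0.2]
[[ 0.637 -0.771  0.   ]
 [-0.771 -0.637 -0.   ]
 [ 0.    -0.    -1.   ]]
[-0.615  0.238  1.767  0.     1.137  0.266]
[-0.06236229  0.12544399 -0.03252528]
5.25 [ 0.5125 -0.2655  0.0907] w 0.013451906405997728 F [-1.1 -0.3  0.2]
[[ 0.637 -0.771  0.   ]
 [-0.771 -0.637 -0.   ]
 [ 0.    -0.    -1.   ]]
[-0.615  0.238  1.767  0.     1.137  0.266]
yaw -50.44 shift [-0.      0.     -0.0001] turn -0.4789 deg -27.4
```

View pics/w3.png

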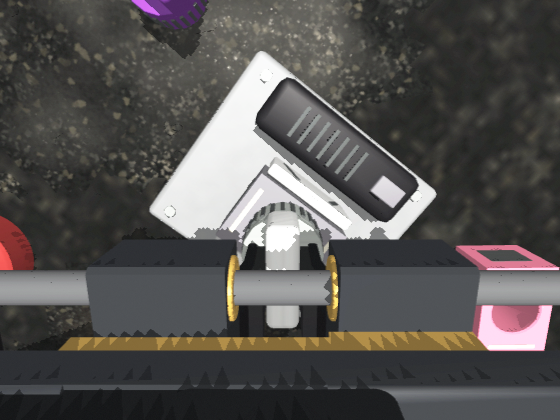

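The wing still stands vertical between the jaws at (283,265) while the sharpener has rotated in view: the nut turns with the tool.

Call:
drive_tool(steps=[[[0, 0, 0, 0.09, 1], [0, 0, 0, 0.18, 1], [0, 0, 0, 0.27, 1], [0, 0, 0, 0.36, 1], [0, 0, 0, 0.45, 1], [0, 0, 0, 0.54, 1], [0, 0, 0, 0.62, 1], [0, 0, 0, 0.65, 1], [0, 0, 0, 0.65, 1], [0, 0, 0, 0.65, 1]]])

```text
clock: 6.55
position: [0.5126, -0.2652, 0.0907]
eef_rot: [-2.266, 2.175, 0.0]
force: [0.3, 1.1, 0.8]
width: 0.0138
```

```bash
python3 -c "
from h import *
o,R=st();print(o['moment']); to([.5125,-.2655,.0908],-88)
snap('wrist','w4')"
```

```text
6.55 [ 0.5126 -0.2652  0.0907] w 0.013807850158059458 F [0.3 1.1 0.8]
[[ 0.041 -0.999  0.   ]
 [-0.999 -0.041  0.   ]
 [-0.    -0.    -1.   ]]
[-0.614  0.238  1.767  0.     1.137  0.915]
[ 0.32520162  0.10861932 -0.01443711]
6.55 [ 0.5126 -0.2652  0.0907] w 0.013807850158059458 F [0.3 1.1 0.8]
[[ 0.041 -0.999  0.   ]
 [-0.999 -0.041  0.   ]
 [-0.    -0.    -1.   ]]
[-0.614  0.238  1.767  0.     1.137  0.915]
yaw -87.65 shift [ 0.0003  0.0001 -0.0001] turn 0.0062 deg 0.4
```

View pics/w4.png

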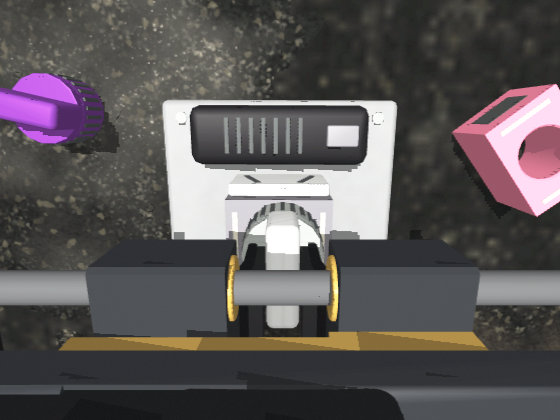

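The wing is now along the sharpener's x (picture vertical), after ~65°. Gentle lift test.

Call:
drive_tool(steps=[[[0, 0, -0.001, 0, 1], [0, 0, -0.002, 0, 1], [0, 0, -0.003, 0, 1], [0, 0, -0.004, 0, 1], [0, 0, -0.005, 0, 1], [0, 0, -0.006, 0, 1], [0, 0, -0.006, 0, 1], [0, 0, -0.006, 0, 1], [0, 0, -0.006, 0, 1], [0, 0, -0.006, 0, 1]]])

```text
clock: 7.85
position: [0.5122, -0.2653, 0.0963]
eef_rot: [2.265, -2.177, -0.001]
force: [2.2, 1.6, -8.6]
width: 0.0139
```

```bash
python3 -c "
from h import *
o,R=st();print(o['moment'])
snap('wrist','w5');snap('scene','s5',(230,200,360,320),6)"
```

```text
7.85 [ 0.5122 -0.2653  0.0963] w 0.013864319314762103 F [ 2.2  1.6 -8.6]
[[ 0.04  -0.999 -0.001]
 [-0.999 -0.04   0.   ]
 [-0.     0.001 -1.   ]]
[-0.615  0.23   1.764  0.     1.148  0.916]
[ 0.31282277 -0.22426016  0.05916684]
```

View pics/w5.png

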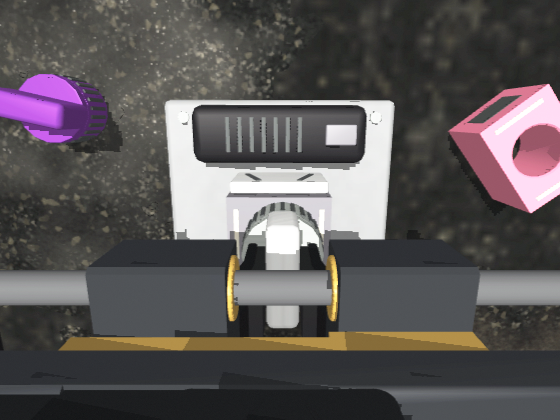

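View pics/s5.png

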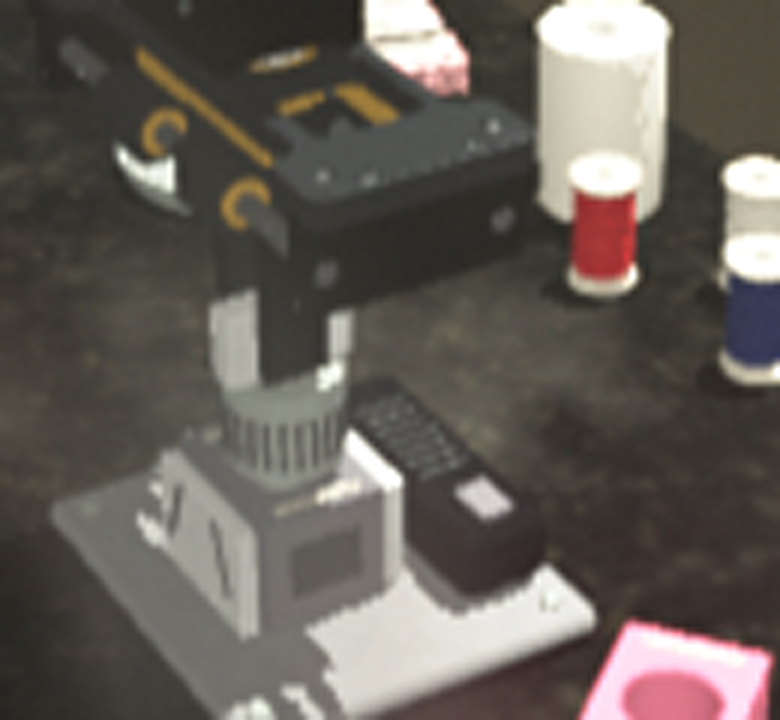

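```bash
python3 - <<'E'
from h import *
a=np.load('pics/scene0.npy')[250:310,250:310];b=np.load('pics/s5.npy')[250:310,250:310]
im=cv2.resize(np.hstack([a,b]),None,fx=6.5,fy=6.5,interpolation=cv2.INTER_NEAREST)
cv2.imwrite('pics/cmp5.png',im)
a=np.load('pics/w4.npy')[180:340,220:340];b=np.load('pics/w5.npy')[180:340,220:340]
cv2.imwrite('pics/cmp5w.png',cv2.resize(np.hstack([a,b]),None,fx=3.2,fy=3.2))
E
```

```text
(no output)
```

View pics/cmp5.png

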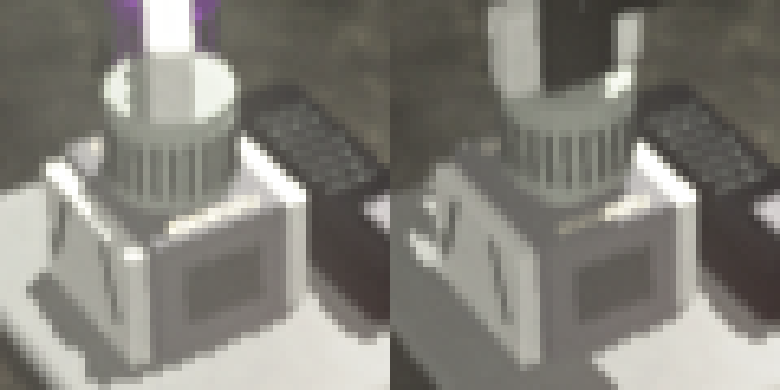

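View pics/cmp5w.png

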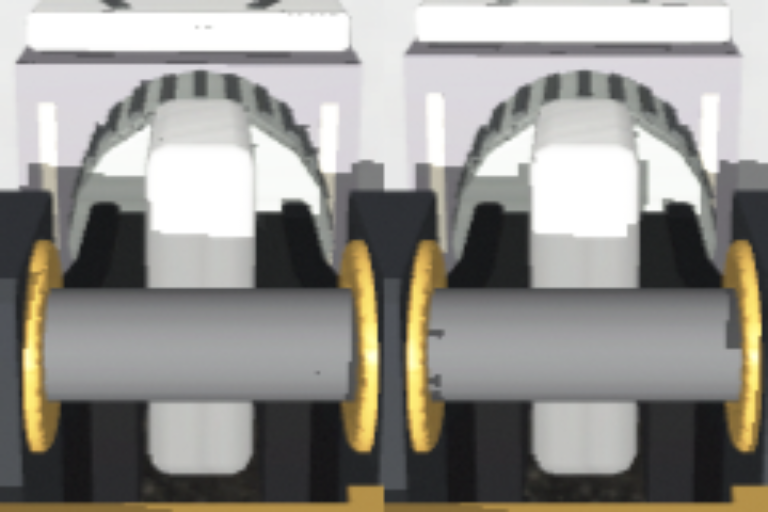

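In the wrist view the nut keeps exactly the same place between the fingers while the cartridge got smaller, so the nut has risen with the tool. The -8.6 N might be rubbing, so I lift a bit more and watch the force.

Call:
drive_tool(steps=[[[0, 0, -0.001, 0, 1], [0, 0, -0.002, 0, 1], [0, 0, -0.003, 0, 1], [0, 0, -0.004, 0, 1], [0, 0, -0.005, 0, 1], [0, 0, -0.006, 0, 1], [0, 0, -0.006, 0, 1], [0, 0, -0.006, 0, 1], [0, 0, -0.006, 0, 1], [0, 0, -0.006, 0, 1]]])

```text
clock: 9.2
position: [0.5128, -0.2657, 0.1038]
eef_rot: [-2.265, 2.177, -0.001]
force: [-3.0, 4.6, 0.9]
width: 0.0139
```

```bash
python3 -c "
from h import *
o,R=st();print(o['moment'])
snap('scene','s6')
a=np.load('pics/scene0.npy')[250:310,250:310];b=np.load('pics/s6.npy')[250:310,250:310]
im=cv2.resize(np.hstack([a,b]),None,fx=6.5,fy=6.5,interpolation=cv2.INTER_NEAREST)
cv2.imwrite('pics/cmp6.png',im)
"
```

```text
9.2 [ 0.5128 -0.2657  0.1038] w 0.013865705022576578 F [-3.   4.6  0.9]
[[ 0.04  -0.999  0.001]
 [-0.999 -0.04  -0.001]
 [ 0.001 -0.001 -1.   ]]
[-0.614  0.221  1.759 -0.     1.16   0.916]
[0.90714107 0.8695586  0.04690477]
```

View pics/cmp6.png

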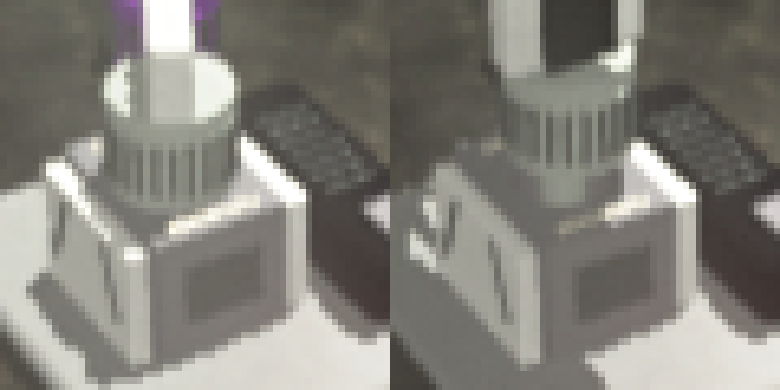

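The stud now shows below the nut at (560,185) in the right half: it is free and rising. Lift straight clear.

Call:
drive_tool(steps=[[[0, 0, -0.005, 0, 1], [0, 0, -0.01, 0, 1], [0, 0, -0.018, 0, 1], [0, 0, -0.03, 0, 1], [0, 0, -0.045, 0, 1], [0, 0, -0.06, 0, 1], [0, 0, -0.08, 0, 1], [0, 0, -0.08, 0, 1], [0, 0, -0.08, 0, 1], [0, 0, -0.08, 0, 1]]])

```text
clock: 10.5
position: [0.512, -0.2651, 0.1817]
eef_rot: [2.265, -2.177, -0.003]
force: [0.4, -1.0, -2.5]
width: 0.0134
```

```bash
python3 -c "
from h import *
to([.6358,.0154,.16],-88)
snap('scene','s7',(180,130,380,330),3)
"
```

```text
10.5 [ 0.512  -0.2651  0.1817] w 0.013415639376031714 F [ 0.4 -1.  -2.5]
[[ 0.04  -0.999 -0.001]
 [-0.999 -0.04   0.001]
 [-0.001  0.001 -1.   ]]
[-0.615  0.139  1.698 -0.     1.307  0.917]
yaw -87.72 shift [-0.2753 -0.1349  0.0218] turn 0.0049 deg 0.3
```

View pics/s7.png

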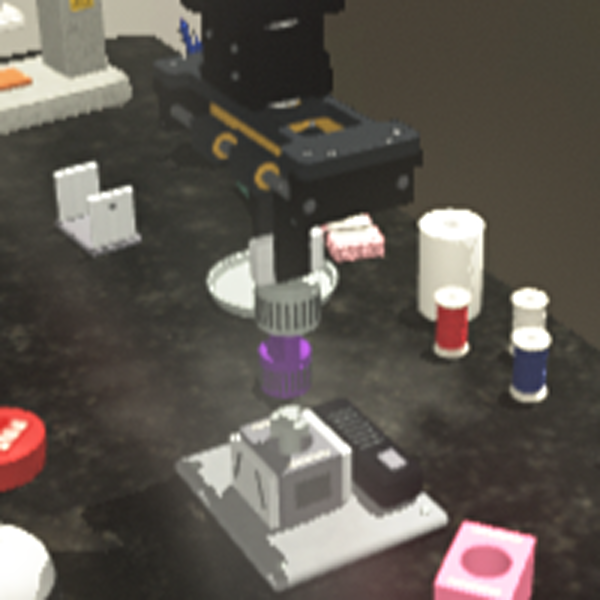

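Call:
drive_tool(steps=[[[-0.055, -0.027, 0, 0, 1], [-0.11, -0.054, 0, 0, 1], [-0.165, -0.081, 0, 0, 1], [-0.22, -0.108, 0, 0, 1], [-0.275, -0.135, 0, 0, 1], [-0.275, -0.135, 0, 0, 1], [-0.275, -0.135, 0.02, 0, 1], [-0.275, -0.135, 0.05, 0, 1], [-0.275, -0.135, 0.07, 0, 1], [-0.275, -0.135, 0.07, 0, 1]]])

```text
clock: 11.8
position: [0.6341, 0.0137, 0.1094]
eef_rot: [2.261, -2.176, -0.007]
force: [0.9, -0.4, -1.7]
width: 0.0138
```

```bash
python3 -c "
from h import *
to([.6358,.0154,.042],-88)
print(pix('top',270,153,.079),pix('top',292,173,.048))
snap('scene','s8',(200,130,400,280),4)
snap('wrist','w8')
"
```

```text
11.8 [0.6341 0.0137 0.1094] w 0.013833119436936785 F [ 0.9 -0.4 -1.7]
[[ 0.038 -0.999 -0.006]
 [-0.999 -0.038  0.   ]
 [-0.001  0.006 -1.   ]]
[-0.103  0.345  1.594 -0.     1.208  1.43 ]
yaw -87.82 shift [-0.0016 -0.0022  0.0674] turn 0.0032 deg 0.2
[ 0.76368895 -0.08581407  0.079     ] [ 0.71830865 -0.14279789  0.048     ]
```

View pics/s8.png

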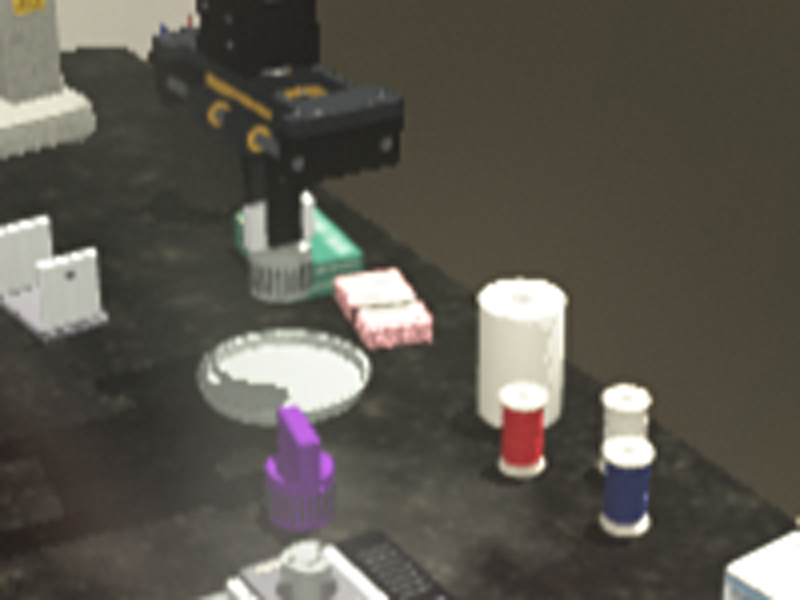

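View pics/w8.png

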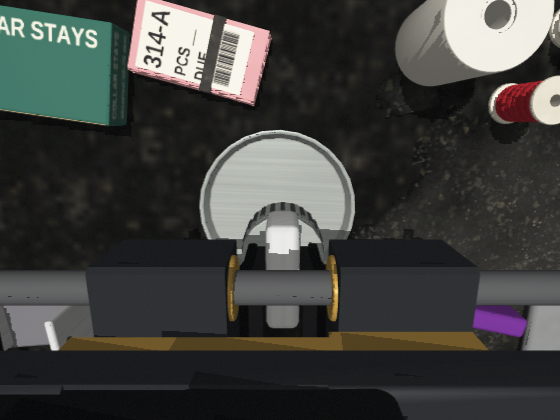

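The nut is held upright over the dish, whose visible circle spans x 201–354 in the wrist view, with the nut at x≈283. Lower and release.

Call:
drive_tool(steps=[[[-0.002, -0.002, 0.03, 0, 1], [-0.002, -0.002, 0.05, 0, 1], [-0.002, -0.002, 0.06, 0, 1], [-0.002, -0.002, 0.064, 0, 1], [-0.002, -0.002, 0.067, 0, 1], [-0.002, -0.002, 0.068, 0, 1], [-0.002, -0.002, 0.068, 0, 1], [-0.002, -0.002, 0.068, 0, 1], [-0.002, -0.002, 0.068, 0, 1], [-0.002, -0.002, 0.068, 0, 1]]])

```text
clock: 13.15
position: [0.6385, 0.0168, 0.0448]
eef_rot: [-2.265, 2.177, -0.0]
force: [0.3, 0.9, -1.9]
width: 0.0139
```

```bash
python3 -c "
from h import *
st()
snap('scene','s9',(200,130,400,280),4)
"
```

```text
13.15 [0.6385 0.0168 0.0448] w 0.013868327136790903 F [ 0.3  0.9 -1.9]
[[ 0.04  -0.999  0.   ]
 [-0.999 -0.04  -0.   ]
 [ 0.    -0.    -1.   ]]
[-0.097  0.429  1.619 -0.     1.094  1.434]
```

View pics/s9.png

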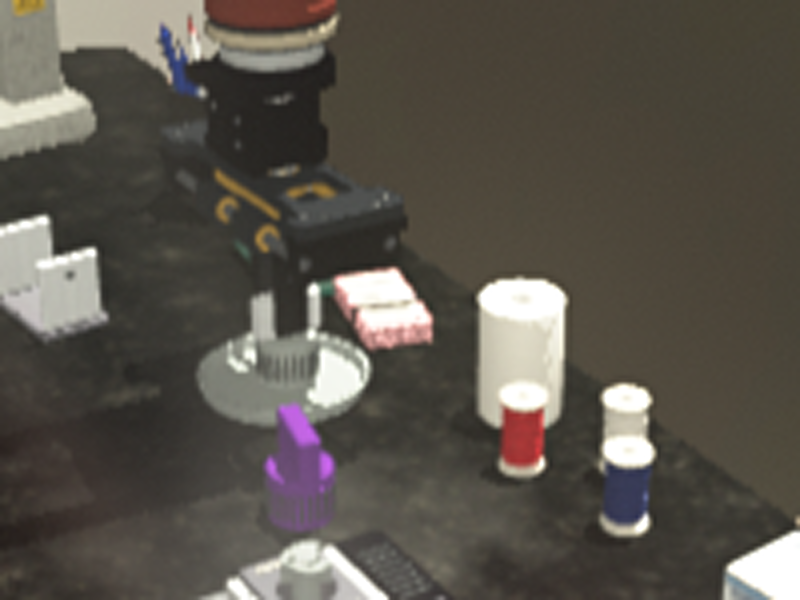

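Call:
drive_tool(steps=[[[0, 0, 0.002, 0, 1], [0, 0, 0.004, 0, 1], [0, 0, 0.0045, 0, 1], [0, 0, 0.0045, 0, 1], [0, 0, 0.0045, 0, 0.4], [0, 0, 0.0045, 0, 0.4], [0, 0, 0.0045, 0, 0.4], [0, 0, 0.0045, 0, 0.4], [0, 0, -0.02, 0, 0.4], [0, 0, -0.05, 0, 0.4]]])

```text
clock: 14.45
position: [0.6375, 0.0168, 0.0943]
eef_rot: [2.264, -2.176, -0.003]
force: [0.4, -0.2, -0.4]
width: 0.0518
```

```bash
python3 -c "
from h import *
to([.5126,-.265,.15],-88)
snap('scene','s10',(200,130,400,280),4)
"
```

```text
14.45 [0.6375 0.0168 0.0943] w 0.05176036802976658 F [ 0.4 -0.2 -0.4]
[[ 0.04  -0.999 -0.002]
 [-0.999 -0.04   0.   ]
 [-0.     0.002 -1.   ]]
[-0.097  0.367  1.597 -0.     1.18   1.434]
yaw -87.72 shift [ 0.2766  0.1362 -0.0555] turn 0.0048 deg 0.3
```

View pics/s10.png

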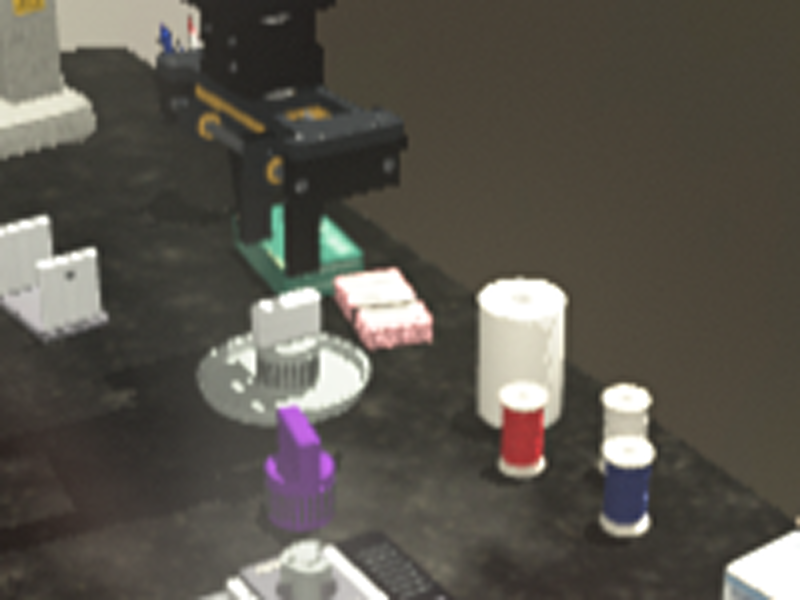

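The nut stands upright in the dish, wing on top at (285,315) in the crop, fingers clear. On to the cartridge.

Call:
drive_tool(steps=[[[0, 0, -0.05, 0, 0.2], [0.06, 0.03, -0.055, 0, 0], [0.12, 0.06, -0.055, 0, 0], [0.18, 0.09, -0.055, 0, 0], [0.24, 0.12, -0.055, 0, 0], [0.276, 0.136, -0.055, 0, 0], [0.276, 0.136, -0.055, 0, 0], [0.276, 0.136, -0.055, 0, 0], [0.276, 0.136, -0.055, 0, 0], [0.276, 0.136, -0.055, 0, 0]]])

```text
clock: 15.75
position: [0.5141, -0.2631, 0.1497]
eef_rot: [-2.267, 2.174, 0.0]
force: [0.4, 0.8, -0.1]
width: 0.087
```

```bash
python3 -c "
from h import *
to([.5126,-.265,.02],-88)
snap('wrist','w11')
for p in ([.5126,-.265,.074],[.5346,-.235,.054],[.5346,-.295,.054]): print(proj('wrist',p))
print(pix('top',285,228,.06))
"
```

```text
15.75 [ 0.5141 -0.2631  0.1497] w 0.08695116571013957 F [ 0.4  0.8 -0.1]
[[ 0.042 -0.999  0.   ]
 [-0.999 -0.042  0.   ]
 [-0.    -0.    -1.   ]]
[-0.61   0.17   1.725  0.     1.246  0.919]
yaw -87.6 shift [0.0018 0.0016 0.1296] turn 0.007 deg 0.4
[283.73464085 223.54277204]
[242.48594173 183.99701875]
[327.41397233 187.61444697]
[ 0.57483279 -0.12305733  0.06      ]
```

View pics/w11.png

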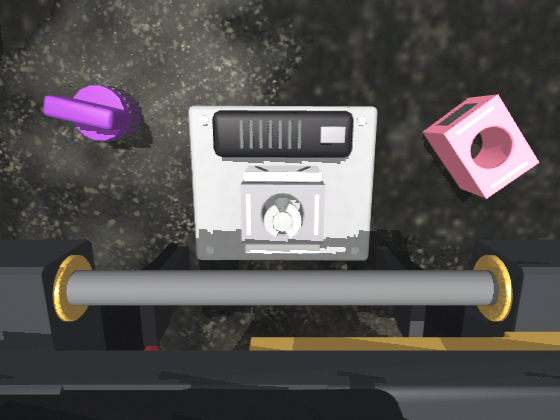

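Cartridge top spans (243,182)–(325,182), centred between the jaws and aligned with them; stud top at (283,220). Descend over its ends and close.

Call:
drive_tool(steps=[[[0.001, 0.002, 0.03, 0, 0], [0.001, 0.002, 0.07, 0, 0], [0.001, 0.002, 0.1, 0, 0], [0.001, 0.002, 0.12, 0, 0], [0.001, 0.002, 0.129, 0, 0], [0.001, 0.002, 0.129, 0, 0.1], [0.001, 0.002, 0.129, 0, 0.7], [0.001, 0.002, 0.129, 0, 0.7], [0.001, 0.002, 0.129, 0, 0.7], [0.001, 0.002, 0.129, 0, 0.7]]], grip_force=30)

```text
clock: 17.05
position: [0.5121, -0.2657, 0.0216]
eef_rot: [-2.265, 2.177, -0.002]
force: [0.4, 2.6, 5.5]
width: 0.0599
```

```bash
python3 -c "
from h import *
to([.5126,-.265,.02],-88)
snap('wrist','w12')
"
```

```text
17.05 [ 0.5121 -0.2657  0.0216] w 0.05989162793746535 F [0.4 2.6 5.5]
[[ 0.04  -0.999  0.001]
 [-0.999 -0.04  -0.   ]
 [ 0.001 -0.001 -1.   ]]
[-0.615  0.334  1.797  0.     1.009  0.915]
yaw -87.72 shift [-0.0007 -0.0006  0.0016] turn 0.0048 deg 0.3
```

View pics/w12.png

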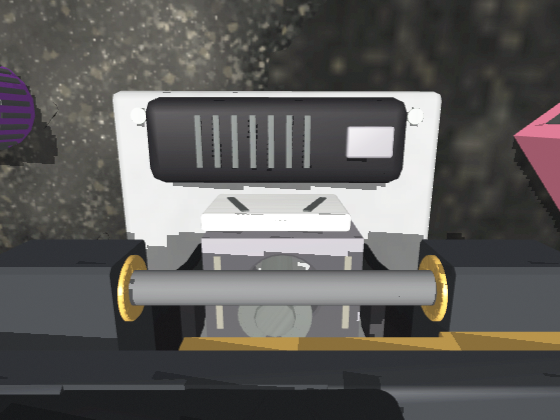

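Both fingers are on the cartridge ends (width 59.9 mm). Lift straight up.

Call:
drive_tool(steps=[[[0, 0, 0, 0, 0.8], [0, 0, -0.005, 0, 0.8], [0, 0, -0.015, 0, 0.8], [0, 0, -0.03, 0, 0.8], [0, 0, -0.045, 0, 0.8], [0, 0, -0.06, 0, 0.8], [0, 0, -0.075, 0, 0.8], [0, 0, -0.09, 0, 0.8], [0, 0, -0.09, 0, 0.8], [0, 0, -0.09, 0, 0.8]]])

```text
clock: 18.35
position: [0.5112, -0.2653, 0.1103]
eef_rot: [2.265, -2.177, -0.001]
force: [1.0, 0.8, -2.3]
width: 0.0599
```

```bash
python3 -c "
from h import *
to([.46,.03,.1],-82.5)
snap('scene','s13',(180,130,380,330),3)
"
```

```text
18.35 [ 0.5112 -0.2653  0.1103] w 0.059859278594967535 F [ 1.   0.8 -2.3]
[[ 0.04  -0.999 -0.001]
 [-0.999 -0.04   0.   ]
 [-0.     0.001 -1.   ]]
[-0.616  0.211  1.758 -0.     1.173  0.915]
yaw -87.72 shift [-0.2971  0.0394  0.0105] turn -0.0911 deg -5.2
```

View pics/s13.png

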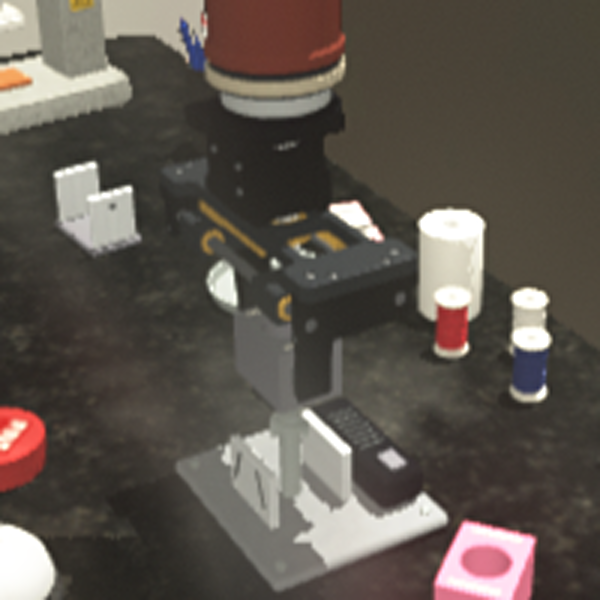

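Call:
drive_tool(steps=[[[-0.05, 0.009, 0, 0, 0.8], [-0.1, 0.018, 0, -0.05, 0.8], [-0.15, 0.027, 0, -0.09, 0.8], [-0.2, 0.036, 0, -0.09, 0.8], [-0.257, 0.046, 0, -0.09, 0.8], [-0.257, 0.046, 0, -0.09, 0.8], [-0.257, 0.046, 0.03, -0.09, 0.8], [-0.257, 0.046, 0.06, -0.09, 0.8], [-0.257, 0.046, 0.08, -0.09, 0.8], [-0.257, 0.046, 0.08, -0.09, 0.8]]])

```text
clock: 19.65
position: [0.4534, -0.0109, 0.0287]
eef_rot: [2.358, -2.072, -0.006]
force: [-1.3, 0.3, -1.4]
width: 0.0596
```

```bash
python3 -c "
from h import *
to([.455,-.01,.0096],-82.5)
snap('scene','s14',(150,150,350,300),4)
"
```

```text
19.65 [ 0.4534 -0.0109  0.0287] w 0.059596606310468925 F [-1.3  0.3 -1.4]
[[ 0.129 -0.992 -0.005]
 [-0.992 -0.129  0.001]
 [-0.001  0.005 -1.   ]]
[-0.198  0.059  2.107 -0.     0.98   1.244]
yaw -82.6 shift [-0.0006 -0.0018  0.0191] turn -0.0018 deg -0.1
```

View pics/s14.png

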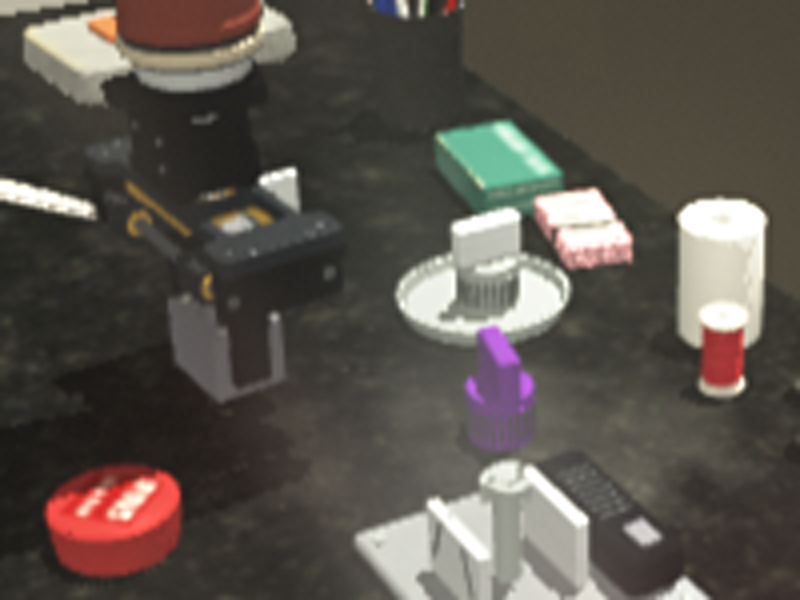

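The cartridge hangs upright over bare counter. Lower slowly, then open.

Call:
drive_tool(steps=[[[0, 0, 0.005, 0, 0.8], [0, 0, 0.01, 0, 0.8], [0, 0, 0.014, 0, 0.8], [0, 0, 0.017, 0, 0.8], [0, 0, 0.0185, 0, 0.8], [0, 0, 0.0185, 0, 0.8], [0, 0, 0.0185, 0, 0.8], [0, 0, 0.0185, 0, 0.8], [0, 0, 0.0185, 0, 0.8], [0, 0, 0.0185, 0, 0.8]]])

```text
clock: 20.95
position: [0.4554, -0.0106, 0.0123]
eef_rot: [-2.361, 2.073, -0.0]
force: [0.1, -0.2, -1.8]
width: 0.0598
```

```bash
python3 -c "
from h import *
st()"
```

```text
20.95 [ 0.4554 -0.0106  0.0123] w 0.05980614712194826 F [ 0.1 -0.2 -1.8]
[[ 0.129 -0.992  0.   ]
 [-0.992 -0.129 -0.   ]
 [ 0.    -0.    -1.   ]]
[-0.197  0.092  2.111 -0.     0.938  1.244]
```

Call:
drive_tool(steps=[[[0, 0, 0.001, 0, 0.8], [0, 0, 0.002, 0, 0.8], [0, 0, 0.0028, 0, 0.8], [0, 0, 0.0028, 0, 0.8], [0, 0, 0.0028, 0, 0.8], [0, 0, 0.0028, 0, 0], [0, 0, 0.0028, 0, 0], [0, 0, 0.0028, 0, 0], [0, 0, 0.0028, 0, 0], [0, 0, -0.02, 0, 0]]])

```text
clock: 22.2
position: [0.4535, -0.0102, 0.0308]
eef_rot: [2.359, -2.071, -0.006]
force: [0.1, 0.1, 0.5]
width: 0.0868
```

Call:
drive_tool(steps=[[[0, 0, -0.05, 0, 0], [0, 0, -0.1, 0.18, 0], [0, 0, -0.12, 0.18, 0], [0, 0, -0.12, 0, 0], [0, 0, -0.12, 0, 0], [0, 0, -0.12, 0, 0], [0, 0, -0.12, 0, 0], [0, 0, -0.12, 0, 0], [0, 0, -0.12, 0, 0], [0, 0, -0.12, 0, 0]]])

```text
clock: 23.45
position: [0.4553, -0.0106, 0.1521]
eef_rot: [2.36, -2.073, -0.0]
force: [0.7, -1.3, -0.3]
width: 0.0867
```

```bash
python3 -c "
from h import *
to([.4554,-.0106,.14],7.5)
snap('wrist','w16'); snap('scene','s16',(150,150,350,300),4)
for p in ([.4554,-.0106,.042],): print(proj('wrist',p))
"
```

```text
23.45 [ 0.4553 -0.0106  0.1521] w 0.08669464450594686 F [ 0.7 -1.3 -0.3]
[[ 0.129 -0.992 -0.   ]
 [-0.992 -0.129 -0.   ]
 [ 0.     0.    -1.   ]]
[-0.197 -0.131  2.026 -0.     1.246  1.245]
yaw -82.58 shift [ 0.0001 -0.0001  0.0121] turn -1.5722 deg -90.1
[281.49614068 209.01148791]
```

View pics/w16.png

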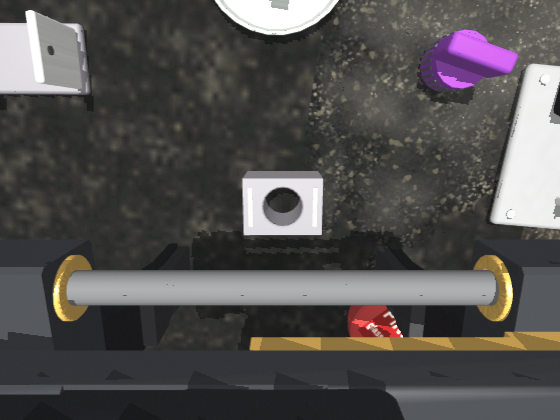

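View pics/s16.png

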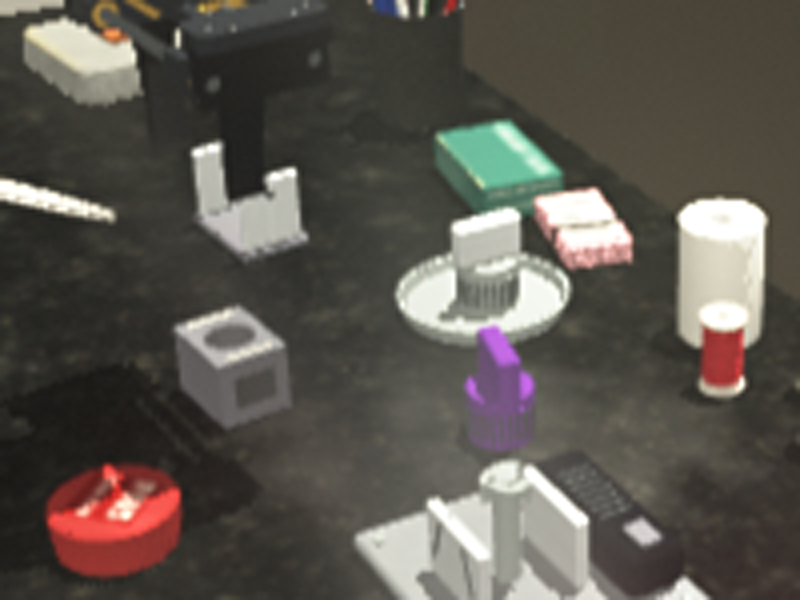

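Step 2 looks met: the cartridge stands upright and free, its top spanning (243,179)–(322,235) in the wrist view. Next, turn the tool 90° to take the long sides.

Call:
drive_tool(steps=[[[0, 0, 0, -0.18, 0], [0, 0, 0, -0.36, 0], [0, 0, 0, -0.54, 0], [0, 0, 0, -0.72, 0], [0, 0, 0, -0.9, 0], [0, 0, 0, -1.08, 0], [0, 0, 0, -1.26, 0], [0, 0, 0, -1.44, 0], [0, 0, 0, -1.572, 0], [0, 0, 0, -1.572, 0]]])

```text
clock: 24.8
position: [0.4553, -0.0105, 0.1522]
eef_rot: [-3.135, -0.204, -0.0]
force: [-0.8, -0.4, -0.1]
width: 0.0871
```

```bash
python3 -c "
from h import *
to([.4553,-.0106,.025],7.5)
print(proj('wrist',[.4553,-.0106,.042]))
snap('wrist','w17')
"
```

```text
24.8 [ 0.4553 -0.0105  0.1522] w 0.087099619046139 F [-0.8 -0.4 -0.1]
[[ 0.992  0.129  0.   ]
 [ 0.129 -0.992  0.   ]
 [ 0.    -0.    -1.   ]]
[-0.197 -0.131  2.026  0.     1.246 -0.326]
yaw 7.43 shift [-0.000e+00  1.000e-04  1.272e-01] turn -0.0012 deg -0.1
[282.82416443 209.22325015]
```

View pics/w17.png

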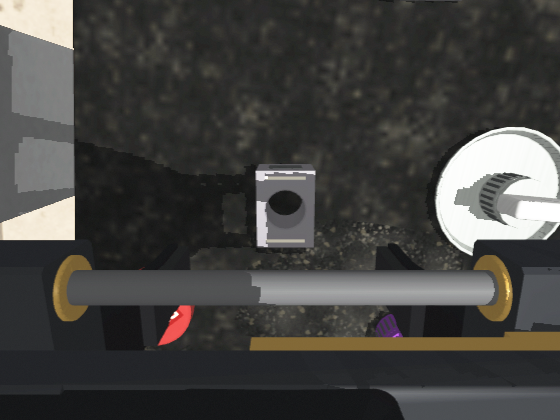

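Call:
drive_tool(steps=[[[0.002, 0, 0.04, 0, 0.1], [0.002, 0, 0.08, 0, 0.1], [0.002, 0, 0.11, 0, 0.1], [0.002, 0, 0.13, 0, 0.1], [0.002, 0, 0.139, 0, 0.1], [0.002, 0, 0.139, 0, 0.2], [0.002, 0, 0.139, 0, 0.9], [0.002, 0, 0.139, 0, 0.9], [0.002, 0, 0.139, 0, 0.9], [0.002, 0, 0.139, 0, 0.9]]], grip_force=30)

```text
clock: 26.1
position: [0.4577, -0.0103, 0.0137]
eef_rot: [3.135, 0.206, 0.001]
force: [-0.6, -0.1, 4.1]
width: 0.0439
```

```bash
python3 -c "
from h import *
st()
snap('wrist','w18')
"
```

```text
26.1 [ 0.4577 -0.0103  0.0137] w 0.04388247727672482 F [-0.6 -0.1  4.1]
[[ 0.991  0.131  0.001]
 [ 0.131 -0.991 -0.   ]
 [ 0.001  0.    -1.   ]]
[-0.195  0.094  2.106 -0.     0.941 -0.326]
```

View pics/w18.png

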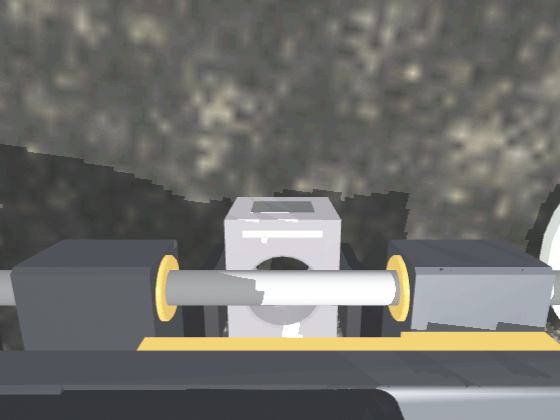

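```bash
python3 -c "
from h import *
o,R=st(); p=o['position']; 
for dy in (-.004,0,.004):
  q=p+R[:,1]*dy; print(dy,proj('wrist',[q[0],q[1],.042]), proj('wrist',[*(q-R[:,1]*.03)[:2],.042]))
to([.54,.1957,.115],7.5)
"
```

```text
26.15 [ 0.4577 -0.0103  0.0137] w 0.043606585747588494 F [-1.6  0.2  3.5]
[[ 0.991  0.131  0.001]
 [ 0.131 -0.991 -0.   ]
 [ 0.001  0.    -1.   ]]
[-0.195  0.094  2.106 -0.     0.941 -0.326]
-0.004 [283.50597072 282.8841458 ] [283.68228993 208.31399445]
0 [283.48381038 292.25635284] [283.6576942  218.71619413]
0.004 [283.4619472  301.50287943] [283.63344575 228.97151515]
26.15 [ 0.4577 -0.0103  0.0137] w 0.043606585747588494 F [-1.6  0.2  3.5]
[[ 0.991  0.131  0.001]
 [ 0.131 -0.991 -0.   ]
 [ 0.001  0.    -1.   ]]
[-0.195  0.094  2.106 -0.     0.941 -0.326]
yaw 7.5 shift [ 0.1086 -0.1935 -0.1013] turn 0.0001 deg 0.0
```

Call:
drive_tool(steps=[[[0, 0, -0.01, 0, 0.9], [0, 0, -0.05, 0, 0.9], [0, 0, -0.1, 0, 0.9], [0.027, -0.048, -0.102, 0, 0.9], [0.054, -0.097, -0.102, 0, 0.9], [0.081, -0.145, -0.102, 0, 0.9], [0.109, -0.194, -0.102, 0, 0.9], [0.109, -0.194, -0.102, 0, 0.9], [0.109, -0.194, -0.102, 0, 0.9], [0.109, -0.194, -0.102, 0, 0.9]]])

```text
clock: 27.4
position: [0.5395, 0.1952, 0.1151]
eef_rot: [3.135, 0.204, -0.001]
force: [0.3, 0.5, -1.8]
width: 0.0441
```

```bash
python3 -c "
from h import *
to([.54,.1957,.022],7.5)
snap('wrist','w19'); snap('scene','s19',(140,130,300,250),5)
"
```

```text
27.4 [0.5395 0.1952 0.1151] w 0.04413340449022625 F [ 0.3  0.5 -1.8]
[[ 0.992  0.13  -0.001]
 [ 0.13  -0.992 -0.   ]
 [-0.001  0.    -1.   ]]
[ 0.21   0.201  1.76  -0.     1.182  0.08 ]
yaw 7.44 shift [ 0.0006 -0.0004  0.0931] turn -0.001 deg -0.1
```

View pics/w19.png

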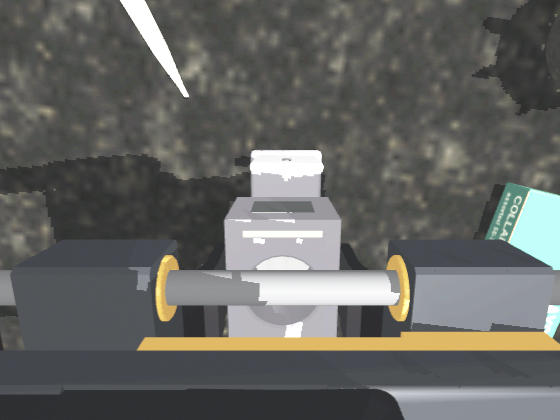

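View pics/s19.png

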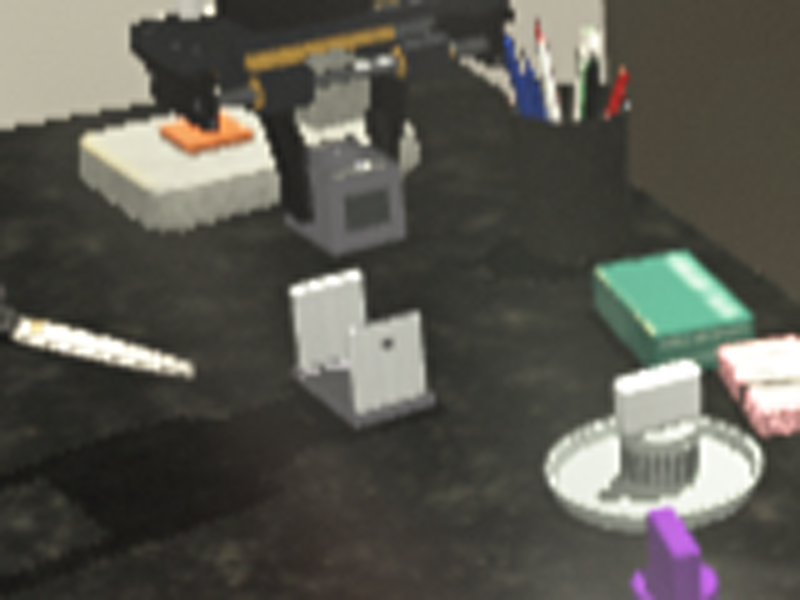

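```bash
python3 -c "
from h import *
im=np.load('pics/w19.npy')[140:260,210:360]
cv2.imwrite('pics/w19c.png',cv2.resize(im,None,fx=5,fy=5,interpolation=cv2.INTER_CUBIC))
"
```

```text
(no output)
```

View pics/w19c.png

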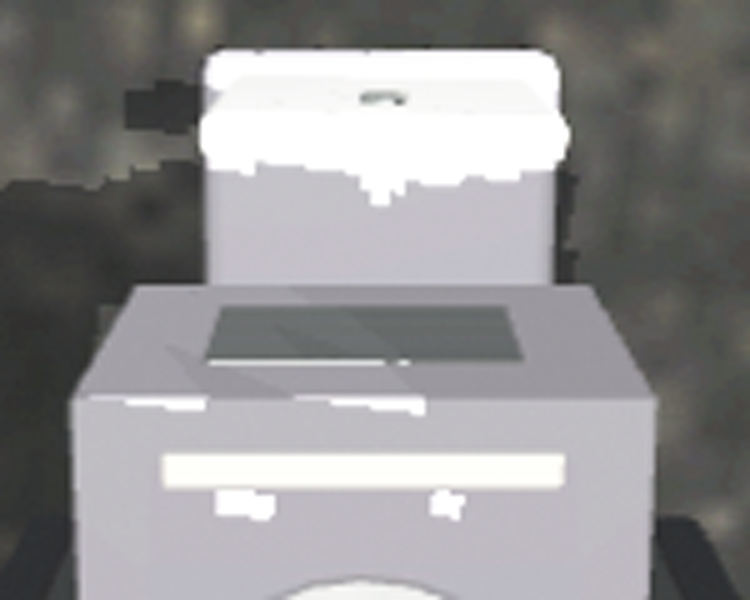

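```bash
python3 -c "
from h import *
o,R=st(); c=np.array([.54,.1957]); C=-np.array(optics.camera_info('wrist')['R']).T@optics.camera_info('wrist')['t']; print('cam',C)
for (u,v,z) in [(250.5,150,.008),(321.5,150,.008),(250.3,163,.057),(323.8,163,.057),(287,162.5,.057),(287,173,.057)]:
  w=pix('wrist',u,v,z); d=w[:2]-o['position'][:2]; print((u,v,z),np.round(w[:2],4),'tool x,y',np.round(R[:2,:2].T@d,4))
for f in [('top',66,332),('top',88,330)]:pass
"
```

```text
27.5 [0.5399 0.1952 0.1154] w 0.04367914048437887 F [-0.2 -0.9 -2.1]
[[ 0.992  0.129 -0.   ]
 [ 0.129 -0.992 -0.   ]
 [-0.     0.    -1.   ]]
[ 0.21   0.2    1.76  -0.     1.181  0.08 ]
cam [0.53079242 0.26068617 0.27688103]
(250.5, 150, 0.008) [0.5109 0.2363] tool x,y [-0.0235 -0.0445]
(321.5, 150, 0.008) [0.5616 0.243 ] tool x,y [ 0.0277 -0.0446]
(250.3, 163, 0.057) [0.5152 0.2332] tool x,y [-0.0195 -0.0408]
(323.8, 163, 0.057) [0.5585 0.2389] tool x,y [ 0.0241 -0.0409]
(287, 162.5, 0.057) [0.5368 0.2363] tool x,y [ 0.0023 -0.0411]
(287, 173, 0.057) [0.5376 0.2301] tool x,y [ 0.0023 -0.0349]
```

The left plate's outer edge suggests the cradle sits ~2.5 mm further in +y than the top view said; the gap is only ±2.5 mm, so I back off sideways to see both plates.

Call:
drive_tool(steps=[[[0, 0.04, -0.02, 0, 0.9], [0, 0.08, -0.03, 0, 0.9], [0, 0.09, -0.03, 0, 0.9], [0, 0.09, -0.03, 0, 0.9], [0, 0.09, -0.03, 0, 0.9], [0, 0.09, -0.03, 0, 0.9], [0, 0.09, -0.03, 0, 0.9], [0, 0.09, -0.03, 0, 0.9], [0, 0.09, -0.03, 0, 0.9], [0, 0.09, -0.03, 0, 0.9]]])

```text
clock: 28.75
position: [0.5518, 0.1071, 0.1452]
eef_rot: [3.135, 0.206, -0.0]
force: [-0.8, 0.1, -2.2]
width: 0.0433
```

```bash
python3 -c "
from h import *
st()
snap('wrist','w20',(210,60,350,220),4)
"
```

```text
28.75 [0.5518 0.1071 0.1452] w 0.04327981303863923 F [-0.8  0.1 -2.2]
[[ 0.991  0.131 -0.   ]
 [ 0.131 -0.991 -0.   ]
 [-0.     0.    -1.   ]]
[ 0.051  0.139  1.769 -0.     1.233 -0.08 ]
```

View pics/w20.png

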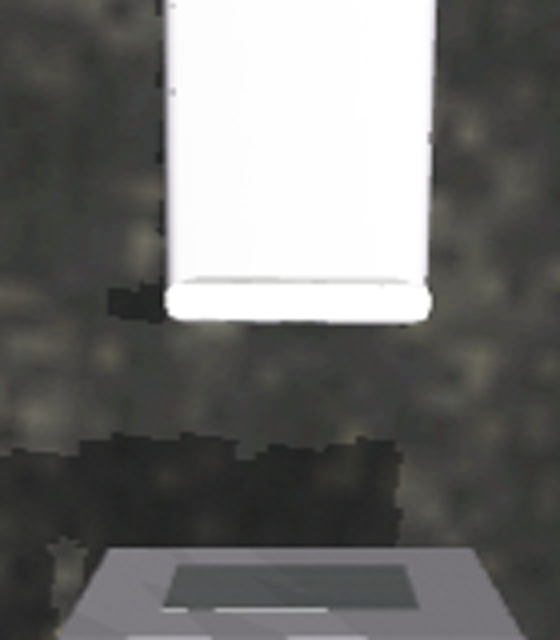

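```bash
python3 -c "
from h import *
im=np.load('pics/w20.npy')[0:160,220:340]
cv2.imwrite('pics/w20b.png',cv2.resize(im,None,fx=5,fy=5)[:760])
"
```

```text
(no output)
```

View pics/w20b.png

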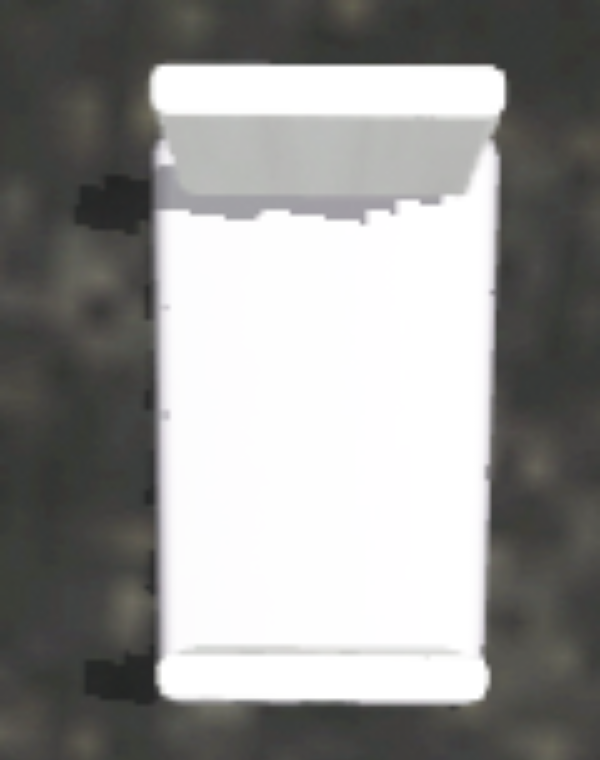

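```bash
python3 -c "
from h import *
o,R=st()
f=lambda u,v:R[:2,:2].T@(pix('wrist',u,v,.057)[:2]-o['position'][:2])
L=[f(250.4,22.6),f(321,22.6)];Rr=[f(251.6,131),f(317.6,131)]
print(L,Rr); e=np.mean(L,0)-np.mean(Rr,0); m=(np.mean(L,0)+np.mean(Rr,0))/2
print('gap',np.linalg.norm(e),'skew deg',np.degrees(np.arctan2(e[0],-e[1])),'centre tool',m,'world',o['position'][:2]+R[:2,:2]@m)
"
```

```text
28.8 [0.5518 0.1071 0.1452] w 0.04393664575837284 F [-0.2 -0.2 -1.4]
[[ 0.991  0.131 -0.   ]
 [ 0.131 -0.991  0.   ]
 [-0.    -0.    -1.   ]]
[ 0.051  0.139  1.769  0.     1.233 -0.08 ]
[array([-0.0203102 , -0.12388715]), array([ 0.02328754, -0.12394462])] [array([-0.02081032, -0.05849001]), array([ 0.02281227, -0.05854946])]
gap 0.06539797358813346 skew deg 0.4272803116032582 centre tool [ 0.00124482 -0.09121781] world [0.54111392 0.19766466]
```

Both plates are visible: inner edges at v≈22.6 and 131, gap 65.4 mm as it should be, centre at (0.5411, 0.1977), between the two earlier estimates. Go over that.

Call:
drive_tool(steps=[[[0.001, -0.04, 0, 0, 0.9], [0.001, -0.08, 0, 0, 0.9], [0.001, -0.092, 0, 0, 0.9], [0.001, -0.092, 0, 0, 0.9], [0.001, -0.092, 0.03, 0, 0.9], [0.001, -0.092, 0.05, 0, 0.9], [0.001, -0.092, 0.065, 0, 0.9], [0.001, -0.092, 0.065, 0, 0.9], [0.001, -0.092, 0.065, 0, 0.9], [0.001, -0.092, 0.065, 0, 0.9]]])

```text
clock: 30.05
position: [0.5416, 0.1986, 0.0813]
eef_rot: [-3.135, -0.206, -0.003]
force: [-0.0, 0.2, -0.6]
width: 0.0439
```

```bash
python3 -c "
from h import *
to([.5411,.1981,.0217],7.5)
snap('scene','s21',(160,150,260,230),7)
"
```

```text
30.05 [0.5416 0.1986 0.0813] w 0.043926267384199816 F [-0.   0.2 -0.6]
[[ 0.991  0.131  0.002]
 [ 0.131 -0.991  0.   ]
 [ 0.002 -0.    -1.   ]]
[ 0.215  0.248  1.775 -0.     1.117  0.084]
yaw 7.51 shift [-0.0007  0.0004  0.0596] turn 0.0001 deg 0.0
```

View pics/s21.png

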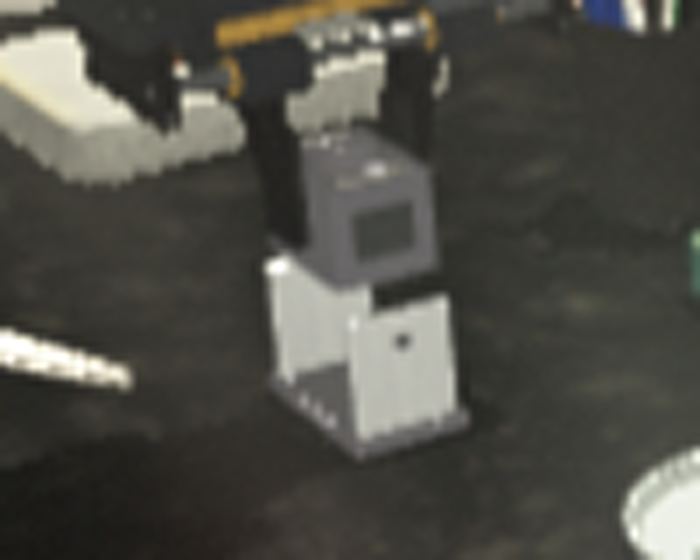

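The cartridge hangs just above and between the plates. Descend partway, watching the force.

Call:
drive_tool(steps=[[[0, 0, 0, 0, 0.9], [0, 0, 0.004, 0, 0.9], [0, 0, 0.008, 0, 0.9], [0, 0, 0.012, 0, 0.9], [0, 0, 0.016, 0, 0.9], [0, 0, 0.02, 0, 0.9], [0, 0, 0.024, 0, 0.9], [0, 0, 0.028, 0, 0.9], [0, 0, 0.03, 0, 0.9], [0, 0, 0.03, 0, 0.9]]])

```text
clock: 31.35
position: [0.5406, 0.1984, 0.05]
eef_rot: [3.135, 0.206, -0.001]
force: [-0.1, 0.2, -1.9]
width: 0.0439
```

```bash
python3 -c "
from h import *
to([.5411,.1981,.0217],7.5)
snap('scene','s22',(160,150,260,230),7)
"
```

```text
31.35 [0.5406 0.1984 0.05  ] w 0.0438597256448822 F [-0.1  0.2 -1.9]
[[ 0.991  0.131 -0.   ]
 [ 0.131 -0.991 -0.   ]
 [-0.     0.    -1.   ]]
[ 0.215  0.291  1.789 -0.     1.062  0.084]
yaw 7.5 shift [0.0004 0.0003 0.0283] turn 0.0001 deg 0.0
```

View pics/s22.png

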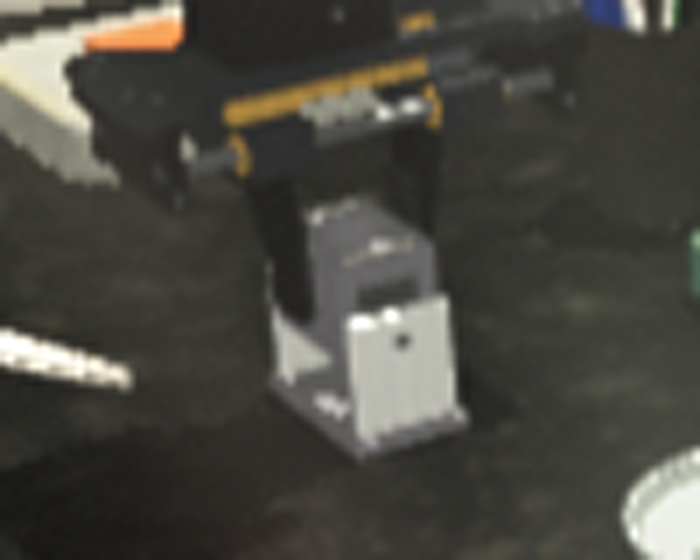

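The cartridge is inside the plates; the force is only its weight. On down.

Call:
drive_tool(steps=[[[0, 0, 0.006, 0, 0.9], [0, 0, 0.011, 0, 0.9], [0, 0, 0.016, 0, 0.9], [0, 0, 0.02, 0, 0.9], [0, 0, 0.023, 0, 0.9], [0, 0, 0.025, 0, 0.9], [0, 0, 0.027, 0, 0.9], [0, 0, 0.027, 0, 0.9], [0, 0, 0.027, 0, 0.9], [0, 0, 0.027, 0, 0.9]]])

```text
clock: 32.65
position: [0.5409, 0.1984, 0.0233]
eef_rot: [-3.135, -0.206, -0.0]
force: [-0.4, 0.3, -2.3]
width: 0.0439
```

```bash
python3 -c "
from h import *
to([.5411,.1981,.0217],7.5)
"
```

```text
32.65 [0.5409 0.1984 0.0233] w 0.04388976386107326 F [-0.4  0.3 -2.3]
[[ 0.991  0.131  0.   ]
 [ 0.131 -0.991  0.   ]
 [ 0.    -0.    -1.   ]]
[ 0.215  0.331  1.798 -0.     1.013  0.084]
yaw 7.51 shift [0.0002 0.0004 0.0016] turn 0.0001 deg 0.0
```

Call:
drive_tool(steps=[[[0, 0, 0.001, 0, 0.9], [0, 0, 0.002, 0, 0.9], [0, 0, 0.002, 0, 0.9], [0, 0, 0.002, 0, 0.9], [0, 0, 0.002, 0, 0.2], [0, 0, 0.002, 0, 0.2], [0, 0, 0.002, 0, 0.2], [0, 0, 0.002, 0, 0.2], [0, 0, -0.02, 0, 0.2], [0, 0, -0.05, 0, 0.2]]])

```text
clock: 33.9
position: [0.5397, 0.1981, 0.0726]
eef_rot: [3.134, 0.205, -0.004]
force: [1.8, 0.0, -0.4]
width: 0.0696
```

Call:
drive_tool(steps=[[[0, 0, -0.05, 0, 0.2], [0, 0, -0.08, 0, 0.2], [0, 0.06, -0.09, 0, 0.2], [0, 0.09, -0.09, 0, 0.2], [0, 0.09, -0.09, 0, 0.2], [0, 0.09, -0.09, 0, 0.2], [0, 0.09, -0.09, 0, 0.2], [0, 0.09, -0.09, 0, 0.2], [0, 0.09, -0.09, 0, 0.2], [0, 0.09, -0.09, 0, 0.2]]])

```text
clock: 35.15
position: [0.5525, 0.1094, 0.1632]
eef_rot: [-3.135, -0.206, 0.0]
force: [0.1, 0.7, -0.6]
width: 0.0697
```

```bash
python3 -c "
from h import *
st()
snap('scene','s25',(160,130,360,280),4);snap('wrist','w25',(190,0,370,200),4)
"
```

```text
35.15 [0.5525 0.1094 0.1632] w 0.06969454242909653 F [ 0.1  0.7 -0.6]
[[ 0.991  0.131 -0.   ]
 [ 0.131 -0.991  0.   ]
 [-0.    -0.    -1.   ]]
[ 0.056  0.124  1.751  0.     1.267 -0.076]
```

View pics/s25.png

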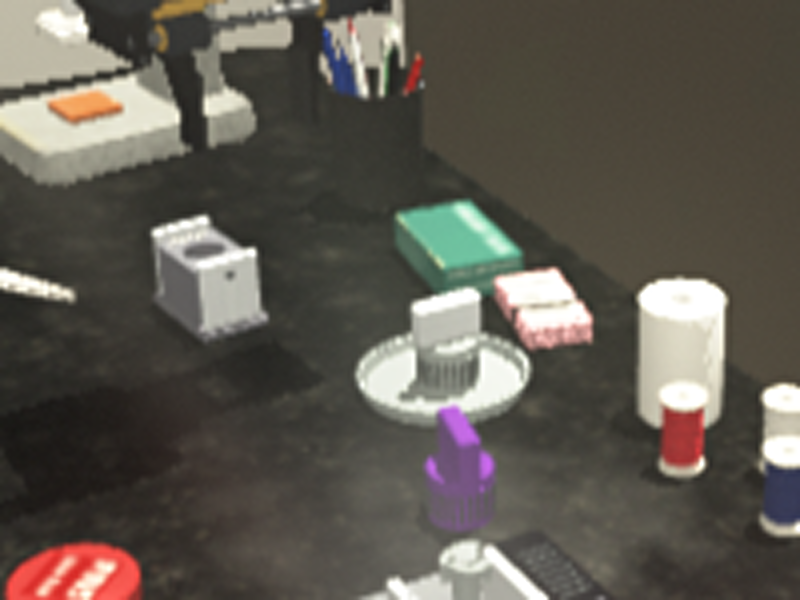

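View pics/w25.png

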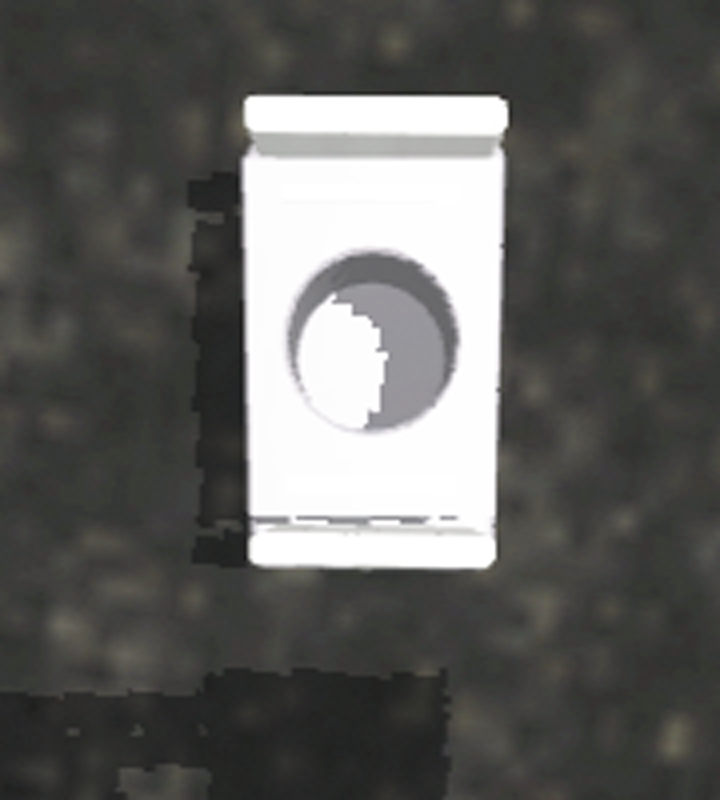

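The cartridge sits square between the end plates (wrist crop: hole at (373,340), plates at y≈115 and 545), its top just below the plate tops. The nut stands in the dish, the bystanders look unmoved and the fingers are clear. I'm handing in.

```bash
python3 -c "
from h import *
print(job.job_done())"
```

```text
the job is handed in; nothing more can be done
None
```

I finished the job and handed it in at about 35 s, with no verdict reported.

- **Nut:** I turned the wing nut clockwise, lifted it off, and stood it upright in the dish about 3 mm from the centre.
- **Cartridge:** I lifted it off by its ends, stood it on the bare counter and released it. I then took it again by its long sides and lowered it into the cradle.
- **Last checks:** In the final pictures the nut is upright in the dish. The cartridge is square between the end plates, with its top just below theirs. The spool, tags and till roll look where they were, though I didn't measure them. The gripper is well clear.

Two things disagreed along the way:

- **Turn angle:** The nut came free after about 65° of turning, with its wing along the stud's x axis, not the stated 110–135°. The first lift test met about 9 N of resistance, then it came away cleanly.
- **Cradle position:** My first top-view estimate was about 2 mm off along y. I corrected it with a wrist view of both plates before inserting, and the insertion showed only the cartridge's weight.

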